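# Pack the air filters and snug the rack's end stop

## Robot

A 6-joint arm with a two-finger parallel gripper is mounted at the origin on the work surface. World frame = base frame: x ahead of the robot, y to its left, z up, the work surface at z = 0. Lengths are in m, angles in rad, forces in N, time in s.
With the tool pointing down it reaches from about 0.3 to 0.775 m from the base axis. Payload 14.6 kg.
Tool frame: the origin (TCP) lies at the very end of the fingers, on their centre line; the grasp point (between the pads) lies 19 mm behind it; y points along the fingers, z is the direction in which the jaws open and shut, and the axes are right-handed (so a half turn about y gives the same grasp; the last joint's range is limited). The gripper opens to 94 mm and grips with 3 to 60 N. Pads are 16 mm wide; open, the fingers measure 119 mm over their backs; the gripper's body (75 mm by 177 mm) begins 78 mm behind the grasp point.
Start: joints at [1.189, 0.3, 1.521, -0, 1.321, -0.067], TCP at [0.17, 0.523, 0.177] pointing down, gripper open.
Joint ranges: [-3.03, 3.03], [-0.79, 2.21], [0.23, 2.52], [-1.04, 4.18], [0, 3.07], [-2.55, 2.55]. Speed limits (rad/s): [2.22, 2.22, 2.57, 3.14, 3.14, 3.14].

## Interface

Orientations are given as [roll, pitch, yaw] about the fixed x, y, z axes, in that order (R = Rz(yaw) Ry(pitch) Rx(roll)).
In Python, from station import get_obs, camera, hand_in, masks_of gives the robot as it stands.
- The arm moves only by the shell command python3 -m jog 'ROWS' [FORCE]. ROWS is text: rows parted by semicolons, each of 7 numbers parted by spaces: the shift along the world's x, y, z in mm, then the turn, a rotation vector about the world's x, y, z in degrees, then the closure, from 0 (fully open) to 1 (shut). A call has 1 to 10 rows; each row is the pose to reach, as a shift and turn from the pose measured when the call began; what a row does not reach only later rows make up. A row lasts 1/12 s, in which the tool goes at most 41.7 mm and 7.16 degrees, less where a joint would pass 70% of its speed; a pose out of reach is approached as far as the arm can. A call with a gripper value outside its range is refused whole. The fingers move at their own pace and stop on an object; FORCE is the grip in N (left out, the last holds). Time passes only in rows, so rows that repeat a pose let the fingers close. It gives the time, the measured TCP pose, the force and the opening at its end, in the units of the state.
- get_obs(): the state, without advancing time (a new reading comes with each control period).
- camera(name): name is "side" or "top"; returns a dict with "img" (384x512x3 uint8, red, green, blue), "range_z" (384x512 float32, m along the optical axis (not along the pixel's ray), 0 where there is no reading), "fx", "fy", "cx", "cy" (pixels), "rvec" (rotation vector, rad) and "tvec" (3), from world to camera coordinates, as OpenCV has them. Camera axes: x right, y down, z forward; pixel columns grow to the right and rows downward; lengths in m; the calibration is good to about 2 mm. A picture is of the moment at which its call begins.
- hand_in(): hands the job in, once; it reports no verdict.
Trained networks look in the newest picture that a camera, given by its name, has taken for a name from the list of things; names that differ only in an ending like _2 or _b are one class to them, and where a whole thing is asked for, a point or a joint stands for the part that bears it (a point fixed in the world has none). Each returns a list of dicts, best first, with "conf" (0 to 1); they miss things now and then, are a little off and sometimes report something else, mostly with a low value. They report only what shows in the picture. A call takes as long as a camera call. They do not tell look-alikes from the thing itself.
- masks_of(thing, camera): "mask" (384x512 bool, what is visible of it) and "extent" ([left, top, right, bottom] in pixels, round what is visible of it).
The state is a dict: "time_s": time; "qpos": joint angles; "joint_vel": joint speeds; "tau": joint torques, N m; "ee_pos": TCP position; "eef_rot": TCP orientation; "force": force on the tool from outside, world axes, zero at the start; "moment": the same for the moment, N m; "grip_width": finger opening in m.
Only numpy, scipy, OpenCV 4.12 (cv2) and the standard library are available. Lean on these libraries where they do the work, as an engineer would, in place of code of your own. Each camera call takes 0.05 s, during which the arm holds its last target.

## Task

Take the spare panel air filter out of the slanted cradle and stand it upright, long side across the rack like the others, in the free space between the sliding stop and the leaning filter. Then push the stop up gently until the three filters stand straight with no gaps and the row stays pressed lightly against the sprung pad at the end wall, with about 6 newtons, neither loose nor squeezed hard. Do not crush the filters, and leave the other things on the table where they are.

Things in the scene. Friction and masses are not known exactly. Their poses are not given: they have to be found in the camera images.
- rack: fixed grey metal filter rack. Origin on the table under the tray; x axis along the tray from the sliding stop to the fixed end wall, z up. Floor x = -230 to +210 mm, 12 mm above the table; side lips to 27 mm above the table, 170 mm apart (y = -85 to +85 mm). End wall at x = 195 mm, 115 mm high, with a sprung pad before it.
- pad: sprung pressure pad in front of the end wall, a grey plate 150 mm wide, 8 mm thick, its top 112 mm above the table (axes and origin as the rack's while it is free). Its face is at x = 165 mm of the rack when free. It gives only a few millimetres: about 2.5 N per mm, bottoming at 7 mm.
- stop (a joint): travel of the sliding stop along the rack's x towards the end wall, m, 0 to 0.26. Its pressing face is at rack x = joint - 0.120. Sliding it takes about 11 N (12 to 13 N with filters before it), on top of the pad's force; it stays where it is left, also against the pad's spring. It is an aluminium plate 150 mm wide, 10 mm thick, its top 104 mm above the table, with a heel behind it.
- heel (a point): push point of the stop: middle of the back face of its heel, 47 mm above the table (axes as the rack's), 50 mm behind the pressing face. The heel is a dark steel block behind the plate, away from the filters, 40 mm long, 70 mm wide, its top 73 mm above the table. The tray is empty behind it.
- cradle: fixed plywood cradle. Origin on the table under its middle. It holds the spare filter leaning 0.5 rad, top towards the cradle's -x (robot) side. Its 8 mm board lies beneath the filter's -x face, covering only the lower 62 mm of its 110 mm height; a 14 mm lip holds the foot of the other face; the filter's upper 45 mm is free.
- spare_center (a point): centre (half-way up) of the spare panel air filter: 26 mm thick (x axis), 150 mm long (y axis), 110 mm high (z axis), black rubber frame round cream paper pleats, 0.08 to 0.17 kg. It starts leaning 0.5 rad in the cradle; its z axis points up along the leaning filter.
- leaning_center (a point): centre (half-way up) of the second filter in the rack, same shape, size and axes as the spare. It starts leaning about 0.35 rad, its top against the first filter, its foot slid out towards the stop to about rack x = 76 mm; it rights itself when its foot is pushed towards the wall.
- first_center (a point): centre (half-way up) of the first filter in the rack, same shape, size and axes as the spare. It starts upright, touching the free pad.
- funnel: bystander, to be left alone: black funnel standing mouth down, 124 mm wide, 135 mm high; origin at its underside
- white_funnel: bystander, to be left alone: white funnel standing mouth down, 84 mm wide, 95 mm high; origin at its underside
- canister: bystander, to be left alone: black round oil filter, 76 mm wide, 88 mm high; origin at its underside
- oil_bottle: bystander, to be left alone: grey oil bottle, 68 mm wide, 190 mm high; origin at its underside
- wrench: bystander, to be left alone: steel wrench lying flat, 180 mm long; origin at its underside
- carton: bystander, to be left alone: small closed carton 100 x 70 x 50 mm; origin at its underside
- driver: bystander, to be left alone: screwdriver lying flat, 190 mm long; origin at its underside
Mind the look-alikes: they are no part of the job. What is shaped like the part that bears leaning_center but blue is not meant.

How it is judged:
By the outcome, as a careful person would: the job done as asked, in the order asked, and still so for the second after the job is handed in, with the robot touching nothing.
It also fails if it takes over 54 s, if anything falls off the work surface, if the arm or the gripper's body presses on something with over 40 N, if the wrist force passes 120 N, or if a joint passes its speed limit or range.

## Working session

There is one attempt and no reset: what is moved stays moved. The work goes in short steps, Python scripts to look and compute and a shell command to move; the robot and the scene stay as the last step left them, time stands still between calls to the robot, and variables do not carry over. Pictures are saved under pics/ and viewed, and the job is handed in when it is done.

```bash
mkdir -p pics; ls
python3 - <<'E'
from station import *
import cv2,numpy as np
print(get_obs())
for n in ("side","top"):
    c=camera(n); cv2.imwrite(f"pics/{n}0.png",cv2.cvtColor(c["img"],cv2.COLOR_RGB2BGR))
    np.savez(f"{n}0.npz",**c)
    R=cv2.Rodrigues(np.array(c["rvec"]))[0]; print(n,c["fx"],c["fy"],c["cx"],c["cy"],-R.T@np.array(c["tvec"]).ravel(),R[2])
    for t in ("rack","pad","stop","heel","cradle","spare_center"):
        print(t,[(round(m["conf"],2),m["extent"],int(m["mask"].sum())) for m in masks_of(t,n)])
E
```

```text
pics
{'time_s': 0.0, 'qpos': array([ 1.18937379e+00,  3.00465380e-01,  1.52159692e+00, -6.04917069e-06,
        1.32067087e+00, -6.66408386e-02]), 'joint_vel': array([-0.00079545,  0.00043395,  0.00043969, -0.00042261,  0.00016815,
        0.00166073]), 'tau': array([ 1.73451699e-03, -5.31806266e+01, -3.52745068e+01,  7.08763953e-02,
        2.43299321e-02, -1.34949869e-04]), 'ee_pos': array([0.170201  , 0.52269323, 0.17668278]), 'eef_rot': array([-1.57193470e+00,  7.01023783e-05, -3.14780239e-01]), 'force': array([ 0.06132197, -0.80577199, -0.12050293]), 'moment': array([0.00300464, 0.02242367, 0.03969982]), 'grip_width': 0.09413226106112975}
side 393.78470877754853 393.78470877754853 259.34751086617564 182.45963933216282 [ 0.02205099 -0.64900841  0.68052676] [ 0.49699764  0.64933213 -0.57563976]
rack [(0.71, [205.0, 145.2, 376.1, 297.3], 9462)]
pad []
stop []
heel [(0.64, [275.7, 192.3, 329.3, 250.8], 1996)]
cradle [(0.77, [151.8, 145.4, 200.4, 175.3], 1049)]
spare_center [(0.89, [136.3, 130.9, 199.2, 157.1], 915), (0.47, [198.1, 122.6, 236.6, 150.2], 715)]
top 353.6905109992631 353.6905109992631 254.49102279475474 191.28311126393984 [0.36395007 0.03210178 1.02324072] [ 0.17316358 -0.02807318 -0.9844929 ]
rack [(0.91, [201.2, 148.9, 358.5, 230.4], 8944), (0.52, [303.1, 158.2, 324.5, 214.3], 789)]
pad [(0.74, [214.1, 157.6, 218.6, 218.1], 224)]
stop [(0.89, [298.3, 158.8, 317.9, 216.9], 893)]
heel [(0.64, [299.8, 158.5, 322.1, 213.9], 807)]
cradle [(0.97, [101.4, 187.7, 155.3, 239.7], 852)]
spare_center [(0.87, [93.4, 197.5, 149.2, 249.4], 1211)]
```

View pics/side0.png

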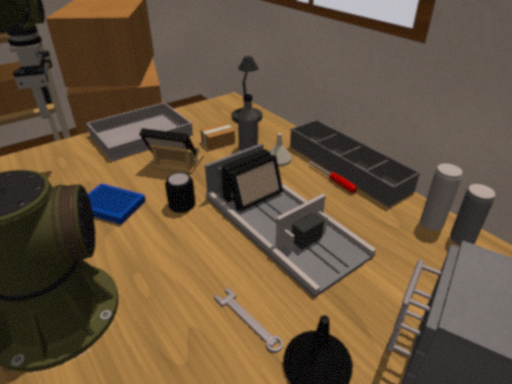

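View pics/top0.png

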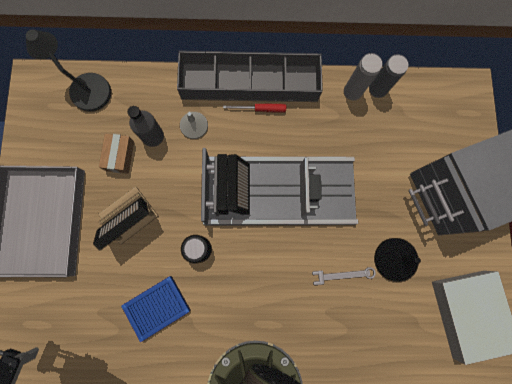

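Top view: the rack's wall is at the left (u≈205), the stop is at u≈308 and the heel at u≈315. The cradle with the spare is around (123,220). The blue look-alike is at (156,308). Next I'll measure the geometry from depth.

```bash
cat > h.py <<'E'
import cv2,numpy as np
from station import *
def cloud(c):
    R=cv2.Rodrigues(np.array(c["rvec"]))[0]; t=np.array(c["tvec"]).ravel()
    v,u=np.mgrid[:384,:512]; z=c["range_z"]
    P=np.stack([(u-c["cx"])/c["fx"]*z,(v-c["cy"])/c["fy"]*z,z],-1)
    W=(P-t)@R; W[z==0]=np.nan
    return W
def proj(c,X):
    return cv2.projectPoints(np.array(X,float).reshape(-1,3),np.array(c["rvec"]),np.array(c["tvec"]),np.array([[c["fx"],0,c["cx"]],[0,c["fy"],c["cy"]],[0,0,1]]),None)[0].reshape(-1,2)
E
python3 - <<'E'
from h import *
for n in("top","side"):
    c=dict(np.load(n+"0.npz")); W=cloud(c)
    big=cv2.resize(c["img"][:,:,::-1],None,fx=4,fy=4,interpolation=cv2.INTER_CUBIC)
    if n=="top": cv2.imwrite("pics/topz.png",big[4*135:4*260,4*85:4*275])
    else: cv2.imwrite("pics/sidez.png",big[4*110:4*250,4*130:4*330])
    print(n)
    sel=(W[...,2]>.022)&(W[...,2]<.031)
    box=(W[...,0]>.2)&(W[...,0]<.6)&(W[...,1]>-.4)&(W[...,1]<.3)
    p=W[sel&box][:,:2].astype(np.float32)
    m=np.zeros((384,512),np.uint8); m[sel&box]=255
    nl,lab,st,_=cv2.connectedComponentsWithStats(m)
    for i in range(1,nl):
        if st[i,4]>60:
            q=W[lab==i][:,:2].astype(np.float32); print(st[i],cv2.minAreaRect(q), q.min(0),q.max(0), np.nanmedian(W[lab==i][:,2]))
    t=(W[...,2]<.01)&(W[...,2]>-.02); print("table",np.nanmedian(W[...,2][t]))
E
```

```text
top
[206 219 152   6 618] ((0.45375773310661316, -0.07457879185676575), (0.012995085678994656, 0.4283054769039154), 0.8595938086509705) [ 0.44483638 -0.2887166 ] [0.4620121  0.13946423] 0.02794939818425381
[378 239  22  42 193] ((0.349522203207016, -0.3715406358242035), (0.11316486448049545, 0.05581130459904671), 0.4383750855922699) [ 0.29311126 -0.39985776] [ 0.40628764 -0.34371275] 0.02665838809815781
[ 144  277   46   39 1088] ((0.22835659980773926, 0.25161826610565186), (0.10989964753389359, 0.1082436591386795), 31.948394775390625) [0.20001648 0.17840365] [0.29986814 0.29993013] 0.025457052993048235
table 0.0017235928126044242
side
[206 187 114 104 841] ((0.4612616002559662, -0.0703522115945816), (0.03911881893873215, 0.4406391382217407), 0.42231234908103943) [ 0.44013497 -0.2907293 ] [0.47930345 0.1498536 ] 0.027249357527194998
[101 188  44  31 650] ((0.24859519302845, 0.23904478549957275), (0.09645716845989227, 0.1219077929854393), 0.30657514929771423) [0.20009929 0.17785625] [0.29685336 0.2999843 ] 0.025290285283867432
[235 190  44  22 135] ((0.5337034463882446, 0.022158630192279816), (0.024264167994260788, 0.132136732339859), 83.74561309814453) [0.4682355  0.01570406] [0.59997094 0.04140315] 0.027043994762189463
[168 197  27  11  70] ((0.36172670125961304, 0.13835027813911438), (0.027500830590724945, 0.0705503448843956), 65.8223648071289) [0.33454114 0.121718  ] [0.3995392  0.16520442] 0.026339839603888117
[294 234  29  14  82] ((0.5385164618492126, -0.17541788518428802), (0.026175053790211678, 0.07494675368070602), 70.21063995361328) [ 0.5062083  -0.18027984] [ 0.5782078  -0.15092361] 0.026539876790594476
[287 332  20  44 170] ((0.3195033669471741, -0.3665148615837097), (0.08455029875040054, 0.02652687020599842), 35.98337173461914) [ 0.29018033 -0.399583  ] [ 0.36065984 -0.3459207 ] 0.02630337067011237
table 0.0009958563795670408
```

View pics/topz.png

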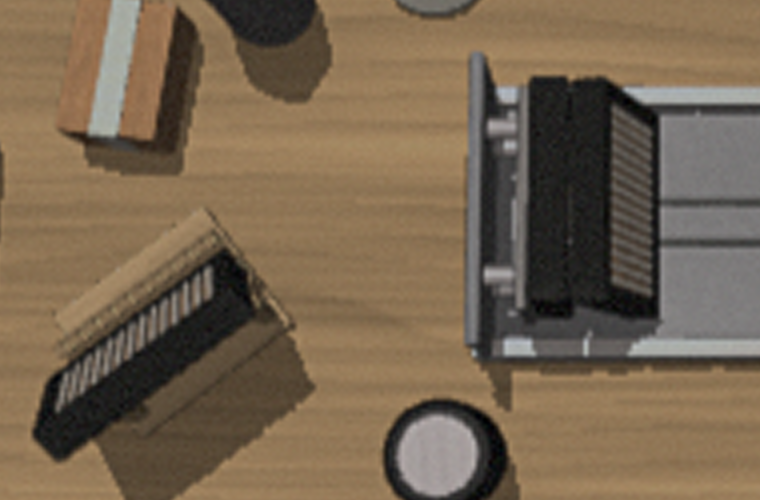

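View pics/sidez.png

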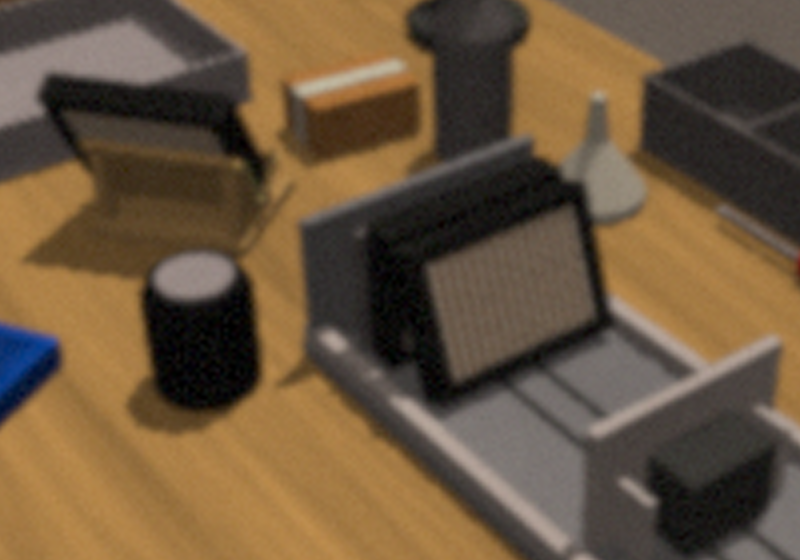

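```bash
cat >> h.py <<'E'
from scipy.optimize import least_squares
from scipy.spatial.transform import Rotation as Ro
def sdf(p,half):
    q=np.abs(p)-half
    return np.linalg.norm(np.maximum(q,0),axis=1)+np.minimum(q.max(1),0)
def fitbox(P,half,x0,tilt=None,R0=None):
    # x: cx,cy,cz,yaw[,tilt] ; tilt negative about y => top towards -x
    def f(x):
        t=tilt if tilt is not None else x[4]
        R=Ro.from_euler('ZY',[x[3],t]).as_matrix()
        return sdf((P-x[:3])@R,half)
    r=least_squares(f,x0,loss='soft_l1',f_scale=.002,x_scale=[.01]*3+[.1]*(len(x0)-3))
    return r.x,np.median(np.abs(f(r.x)))
E
python3 - <<'E'
from h import *
half=np.array([.013,.075,.055])
pts={}
for n in("top","side"):
    camera(n)
    c=dict(np.load(n+"0.npz")); W=cloud(c)
    for t in ("spare_center","leaning_center","first_center","stop","heel","rack","pad"):
        for m in masks_of(t,n)[:3]:
            k=cv2.erode(m["mask"].astype(np.uint8),np.ones((3,3)))>0
            w=W[k]; w=w[~np.isnan(w[:,0])]
            print(n,t,round(m["conf"],2),m["extent"],len(w),np.median(w,0).round(3) if len(w) else'')
            pts.setdefault(t,[]).append((n,w))
P=np.vstack([pts["spare_center"][0][1]]+[w for n,w in pts["spare_center"] if n=="side"][:1])
for tl in(-.5,None):
    for y0 in(.5,.7,.9):
        x0=list(P.mean(0))+[y0]+([] if tl else [-.5]); print(tl,*fitbox(P,half,x0,tl))
for n in("top","side"):
    w=[w for a,w in pts["spare_center"] if a==n][0]
    print(n,*fitbox(w,half,list(P.mean(0))+[.7],-.5))
E
```

```text
top spare_center 0.75 [95.6, 198.1, 146.7, 252.0] 990 [0.439 0.348 0.129]
top leaning_center 0.76 [224.8, 153.9, 251.2, 213.8] 1099 [0.543 0.05  0.105]
top leaning_center 0.64 [124.4, 276.3, 188.8, 341.8] 2171 [0.218 0.269 0.025]
top leaning_center 0.23 [127.6, 111.5, 163.3, 145.1] 783 [0.693 0.296 0.127]
top first_center 0.87 [216.7, 156.3, 228.9, 215.9] 492 [0.546 0.091 0.124]
top stop 0.63 [222.2, 153.7, 250.7, 216.0] 1095 [0.541 0.049 0.1  ]
top stop 0.61 [299.0, 159.6, 319.6, 215.7] 599 [ 0.544 -0.134  0.075]
top heel 0.83 [300.2, 156.5, 322.9, 214.9] 710 [ 0.542 -0.135  0.075]
top rack 0.2 [181.1, 109.1, 210.5, 137.3] 490 [0.731 0.182 0.033]
top pad 0.69 [211.9, 158.5, 220.1, 216.1] 70 [0.514 0.109 0.114]
top pad 0.52 [93.8, 198.6, 149.0, 248.1] 940 [0.437 0.348 0.13 ]
side spare_center 0.95 [136.8, 128.2, 193.9, 157.5] 655 [0.426 0.33  0.12 ]
side leaning_center 0.96 [91.9, 181.9, 145.4, 223.2] 1347 [0.216 0.245 0.024]
side leaning_center 0.71 [227.3, 151.7, 281.7, 209.9] 1914 [0.535 0.04  0.077]
side first_center 0.94 [220.3, 151.1, 272.5, 203.0] 410 [0.484 0.085 0.121]
side 
[... 206 characters left out ...]
015]
side pad 0.45 [216.1, 168.7, 221.1, 199.0] 10 [0.467 0.105 0.096]
-0.5 [0.44177545 0.35525638 0.08318541 0.67874683] 0.0011174123261845446
-0.5 [0.44177547 0.35525636 0.08318541 0.67874665] 0.0011174038476408164
-0.5 [0.44177546 0.35525636 0.08318541 0.67874665] 0.0011174039994382833
None [ 0.44161205  0.35514926  0.08308514  0.67791603 -0.48582003] 0.0010942073477260197
None [ 0.44161205  0.35514926  0.08308514  0.67791603 -0.48582008] 0.0010942074301737784
None [ 0.44161205  0.35514926  0.08308514  0.67791604 -0.48582   ] 0.001094207605964544
top [0.44219211 0.35419595 0.08286294 0.68077058] 0.0010461545494310494
side [0.43397133 0.35037177 0.10290181 0.67262106] 0.0022918725701894464
```

```bash
cat >> h.py <<'E'
def corners(x,half,tilt):
    R=Ro.from_euler('ZY',[x[3],tilt]).as_matrix()
    s=np.array([[a,b,d] for a in(-1,1) for b in(-1,1) for d in(-1,1)])
    return s*half@R.T+x[:3]
def draw(im,c,X,s,col=(0,255,0)):
    p=(proj(c,X)*s+s/2).astype(int)
    for i in range(8):
        for j in range(i):
            if bin(i^j).count("1")==1: cv2.line(im,tuple(map(int,p[i])),tuple(map(int,p[j])),col,1)
E
python3 - <<'E'
from h import *
half=np.array([.013,.075,.055])
C={n:dict(np.load(n+"0.npz")) for n in("top","side")}
W={n:cloud(C[n]) for n in C}
# rack pose from lips: top view, z 22-31, near lip outer/inner & far lip
def band(W,lo,hi,x0,x1,y0,y1):
    return W[(W[...,2]>lo)&(W[...,2]<hi)&(W[...,0]>x0)&(W[...,0]<x1)&(W[...,1]>y0)&(W[...,1]<y1)]
for n in C:
    for lo,hi in((.44,.475),(.61,.66)):
        p=band(W[n],.02,.034,lo,hi,-.27,.0 if n=="side" else .13)
        if len(p)>20:
            for q in(5,50,95):
                # quantile lines
                ys=np.linspace(-.26,.0,9); xs=[np.percentile(p[(p[:,1]>a)&(p[:,1]<a+.03),0],q) if ((p[:,1]>a)&(p[:,1]<a+.03)).sum()>4 else np.nan for a in ys]
                k=~np.isnan(xs); 
                if k.sum()>3: print(n,lo,q,np.polyfit((ys+.015)[k],np.array(xs)[k],1))
# stop plate: top face
    p=band(W[n],.09,.115,.44,.65,-.2,-.05); print("stop top",len(p),p.mean(0),p.min(0),p.max(0)); 
    if len(p): print(np.polyfit(p[:,0],p[:,1],1), np.percentile(p[:,1],[5,95]),np.percentile(p[:,0],[2,98]))
    p=band(W[n],.066,.08,.47,.62,-.25,-.12); print("heel top",len(p),p.min(0),p.max(0))
    if len(p): print(np.percentile(p[:,1],[3,97]),np.percentile(p[:,0],[3,97]))
    p=band(W[n],.105,.122,.44,.65,.11,.2); print("wall top",len(p))
    if len(p): print(np.polyfit(p[:,0],p[:,1],1),np.percentile(p[:,1],[5,50,95]),np.percentile(p[:,0],[3,97]))
xs=np.array([.4417,.3552,.0832,.679])
for n,(x,y,w,h) in {"top":(85,135,190,125),"side":(120,100,180,130)}.items():
    im=cv2.resize(C[n]["img"][:,:,::-1],None,fx=4,fy=4,interpolation=cv2.INTER_CUBIC)
    draw(im,C[n],corners(xs,half,-.5),4)
    cv2.imwrite(f"pics/{n}_ov.png",im[4*y:4*(y+h),4*x:4*(x+w)])
E
```

```text
top 0.44 5 [-0.00732643  0.44823902]
top 0.44 50 [-0.01648572  0.45217563]
top 0.44 95 [-0.02251239  0.45685334]
top 0.61 5 [-0.03499282  0.62516193]
top 0.61 50 [-0.01278557  0.6343055 ]
top 0.61 95 [-0.013291    0.64034787]
stop top 253 [ 0.54276539 -0.13200132  0.10329474] [ 0.47176716 -0.13850605  0.09031499] [ 0.61851131 -0.12686491  0.10942208]
[ 0.01168188 -0.13834184] [-0.13751894 -0.12776231] [0.47410711 0.61563905]
heel top 354 [ 0.47047588 -0.17818661  0.06611327] [ 0.61898061 -0.12648978  0.07974471]
[-0.1760338  -0.12787834] [0.49332753 0.58605381]
wall top 382
[-0.00919213  0.1393681 ] [0.1108153  0.13848929 0.14486415] [0.4527611  0.63264828]
side 0.44 5 [-0.01061016  0.44241564]
side 0.44 50 [-0.01018253  0.44683232]
side 0.44 95 [-0.01512511  0.45578372]
side 0.61 5 [-0.01108512  0.62475289]
side 0.61 50 [-0.01393843  0.62845496]
side 0.61 95 [-0.01371372  0.63683355]
stop top 372 [ 0.53652034 -0.13628881  0.10026017] [ 0.4674382  -0.14080967  0.09005438] [ 0.61768085 -0.12799591  0.10717451]
[ 0.00712572 -0.1401119 ] [-0.13961763 -0.13020332] [0.46825947 0.61331615]
heel top 543 [ 0.47014056 -0.18013833  0.06613001] [ 0.61908605 -0.13483219  0.07992029]
[-0.17844774 -0.13666494] [0.48180444 0.60207744]
wall top 299
[0.01245367 0.12991175] [0.13320483 0.13596926 0.14257134] [0.44628515 0.62785914]
```

View pics/top_ov.png

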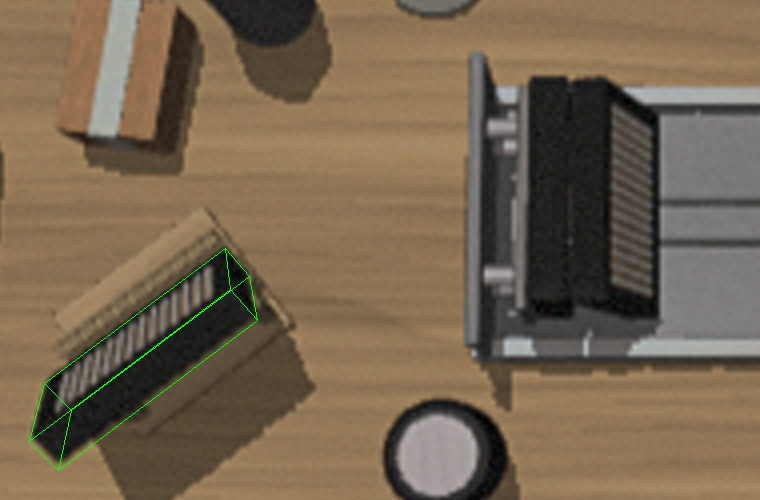

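View pics/side_ov.png

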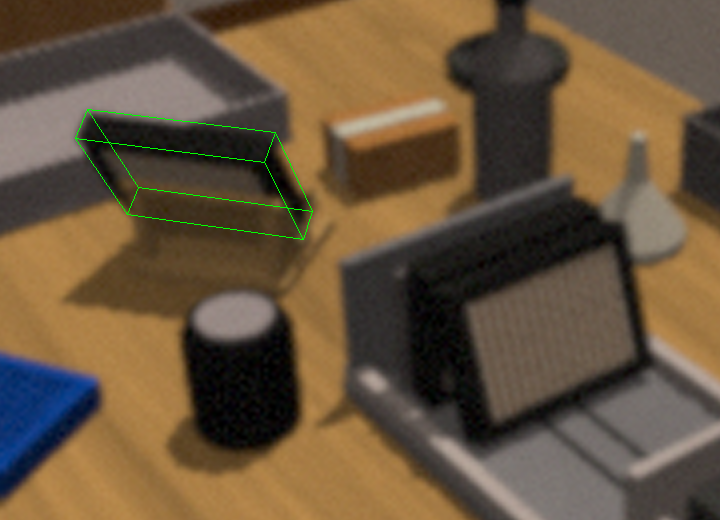

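```bash
cat >> h.py <<'E'
def plan(pos,R):
    o=get_obs(); R0=Ro.from_euler('xyz',o["eef_rot"]).as_matrix()
    rv=Ro.from_matrix(R@R0.T).as_rotvec(degrees=True)
    d=(np.array(pos)-o["ee_pos"])*1000
    print("shift",d.round(1),"turn",rv.round(2),"rows",max(np.linalg.norm(d)/41.7,np.linalg.norm(rv)/7.16).round(1),"force",o["force"].round(2),"w",o["grip_width"].round(4),"t",round(o["time_s"],2))
def Rtool(yaw,tilt):
    F=Ro.from_euler('ZY',[yaw,tilt]).as_matrix(); return np.stack([-F[:,1],-F[:,2],F[:,0]],1),F
E
python3 - <<'E'
from h import *
c=np.array([.4417,.3552,.0832]); R,F=Rtool(.679,-.5)
print(F[:,2])
for d in(.097,.017): p=c+F[:,2]*d; print(p); plan(p,R)
E
```

```text
[-0.37308949 -0.3010865   0.87758256]
[0.40551032 0.32599461 0.16832551]Traceback (most recent call last):
  File "<stdin>", line 4, in <module>
  File "h.py", line 37, in plan
    print("shift",d.round(1),"turn",rv.round(2),"rows",max(np.linalg.norm(d)/41.7,np.linalg.norm(rv)/7.16).round(1),"force",o["force"].round(2),"w",o["grip_width"].round(4),"t",round(o["time_s"],2))
                                                                                                                                                    ^^^^^^^^^^^^^^^^^^^^^
AttributeError: 'float' object has no attribute 'round'
```

```bash
sed -i 's/o\["grip_width"\].round(4)/round(o["grip_width"],4)/' h.py
python3 - <<'E'
from h import *
c=np.array([.4417,.3552,.0832]); R,F=Rtool(.679,-.5)
for d in(.137,.097,.017): p=c+F[:,2]*d; print(p); plan(p,R)
E
```

```text
[0.39058674 0.31395115 0.20342881]
shift [ 220.3 -209.    26.2] turn [ 23.91 -16.48 -32.36] rows 7.3 force [ 0.02 -0.36 -0.12] w 0.0938 t 1.5
[0.40551032 0.32599461 0.16832551]
shift [ 235.2 -197.    -8.9] turn [ 23.91 -16.48 -32.36] rows 7.4 force [ 0.02 -0.36 -0.12] w 0.0938 t 1.5
[0.43535748 0.35008153 0.0981189 ]
shift [ 265.1 -172.9  -79.1] turn [ 23.91 -16.48 -32.36] rows 7.8 force [ 0.02 -0.36 -0.12] w 0.0938 t 1.5
```

```bash
python3 -m jog '60 -50 60 6 -4 -8 0.35; 120 -110 60 12 -8 -16 0.35; 180 -160 50 18 -12 -24 0.35; 220 -209 35 21 -14 -28 0.35; 220 -209 26 23.9 -16.5 -32.4 0.35; 220 -209 26 23.9 -16.5 -32.4 0.35; 220 -209 26 23.9 -16.5 -32.4 0.35; 220 -209 26 23.9 -16.5 -32.4 0.35' 12
python3 - <<'E'
from h import *
c=np.array([.4417,.3552,.0832]); R,F=Rtool(.679,-.5)
for d in(.057,.017): p=c+F[:,2]*d; plan(p,R)
c=camera("top"); 
im=cv2.resize(c["img"][:,:,::-1],None,fx=4,fy=4)
cv2.imwrite("pics/t1.png",im[4*110:4*260,4*85:4*275])
c=camera("side"); 
im=cv2.resize(c["img"][:,:,::-1],None,fx=4,fy=4)
cv2.imwrite("pics/s1.png",im[4*70:4*200,4*90:4*280])
E
```

```text
time_s: 2.17
ee_pos: [0.3915, 0.3113, 0.2032]
eef_rot: [-1.069, -0.001, -0.895]
force: [0.2, 0.8, 0.1]
grip_width: 0.061
shift [ 29.   26.7 -70. ] turn [-0.04  0.1   0.17] rows 1.9 force [0.17 0.85 0.1 ] w 0.061 t 2.17
shift [  43.9   38.8 -105.1] turn [-0.04  0.1   0.17] rows 2.9 force [0.17 0.85 0.1 ] w 0.061 t 2.17
```

View pics/t1.png

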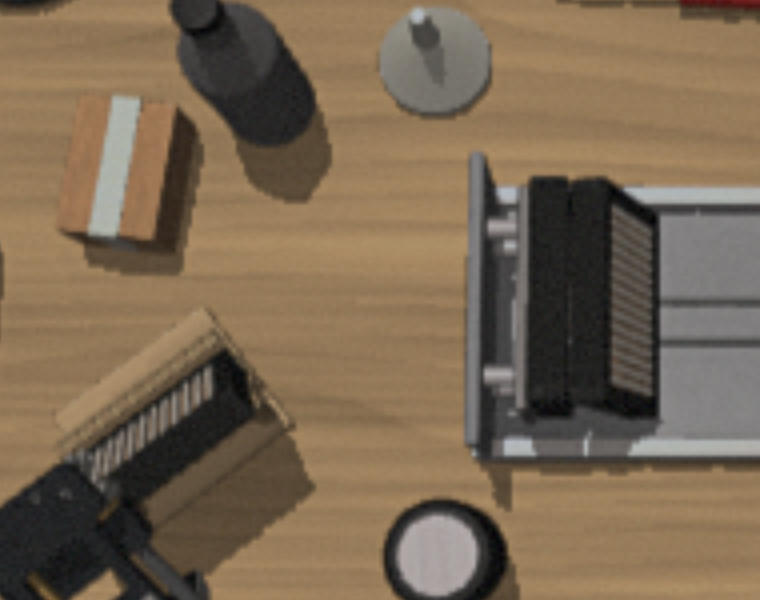

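View pics/s1.png

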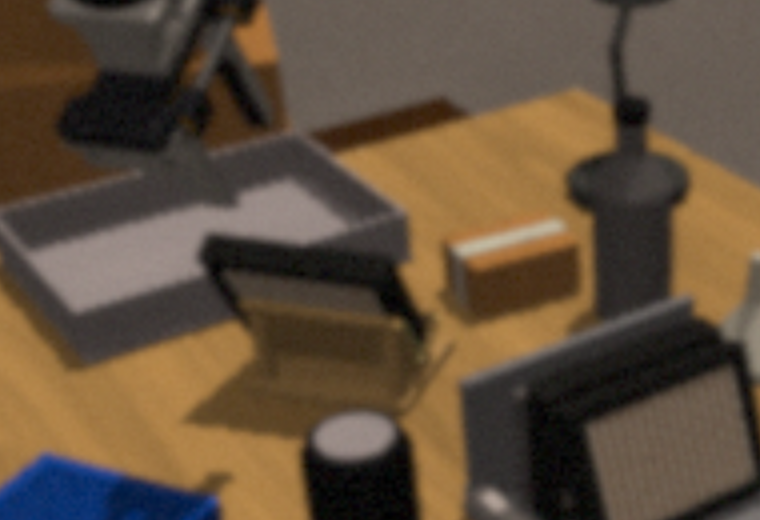

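Run:
```python
from h import *
R,F=Rtool(.679,-.5); c=np.array([.4417,.3552,.0832])
o=get_obs(); p=o["ee_pos"]; print(p)
pts=[p,p+F[:,0]*.03,p-F[:,0]*.03,c+F[:,2]*.055]
for n,(x,y,f) in {"side":(90,70,"s1"),"top":(85,110,"t1")}.items():
    C=dict(np.load(n+"0.npz")); q=(proj(C,pts)-[x,y])*4+2; print(n,q.round())
    im=cv2.imread(f"pics/{f}.png")
    for k,a in enumerate(q): cv2.circle(im,tuple(map(int,a)),4,[(0,0,255),(0,255,0),(255,0,0),(0,255,255)][k],-1)
    cv2.imwrite(f"pics/{f}b.png",im)
```

```text
[0.39201819 0.31162417 0.20319827]
side [[259. 190.]
 [273. 155.]
 [245. 225.]
 [295. 256.]]
top [[146. 523.]
 [110. 485.]
 [181. 560.]
 [145. 480.]]
```

View pics/s1b.png

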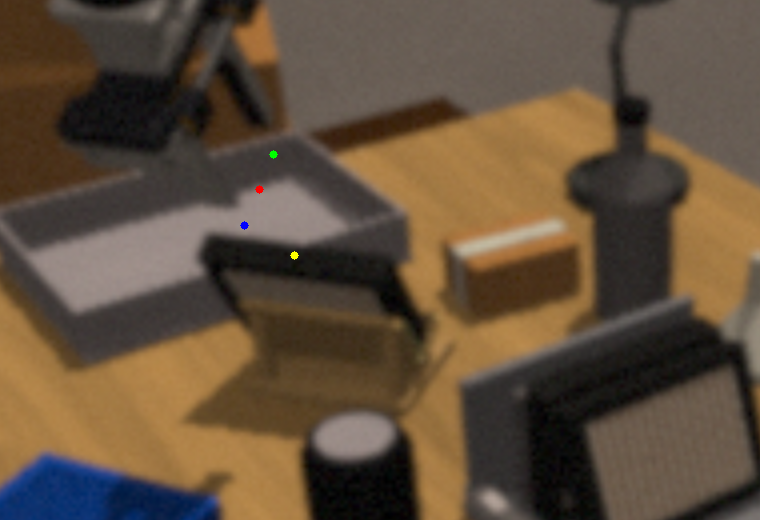

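View pics/t1b.png

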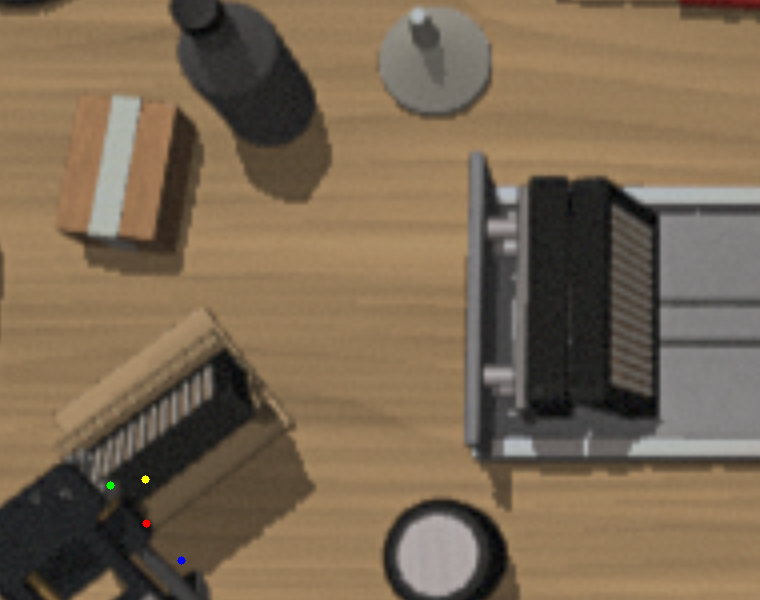

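```bash
python3 -m jog '7 6 -18 0 0 0.2 0.35; 15 13 -36 0 0 0.2 0.35; 22 20 -53 0 0 0.2 0.35; 29 26 -70 0 0 0.2 0.35; 36 32.5 -88 0 0 0.2 0.35; 36 32.5 -88 0 0 0.2 0.35'
python3 - <<'E'
from h import *
c=np.array([.4417,.3552,.0832]); R,F=Rtool(.679,-.5)
for d in(.037,.017): p=c+F[:,2]*d; plan(p,R)
o=get_obs(); p=o["ee_pos"]
pts=[p,p+F[:,0]*.03,p-F[:,0]*.03]
for n,(x,y,f) in {"side":(90,70,"s2"),"top":(85,110,"t2")}.items():
    C=camera(n)
    im=cv2.resize(C["img"][:,:,::-1],None,fx=4,fy=4)[4*y:4*(y+150),4*x:4*(x+190)].copy()
    for k,a in enumerate((proj(C,pts)-[x,y])*4+2): cv2.circle(im,tuple(map(int,a)),3,[(0,0,255),(0,255,0),(255,0,0),(0,255,255)][k],-1)
    cv2.imwrite(f"pics/{f}.png",im)
E
```

```text
time_s: 2.77
ee_pos: [0.427, 0.3446, 0.1121]
eef_rot: [-1.075, 0.0, -0.892]
force: [-0.1, -0.3, -1.3]
grip_width: 0.0611
shift [ 0.9 -0.6  3.6] turn [ 0.15 -0.19  0.02] rows 0.1 force [-0.05 -0.32 -1.25] w 0.0611 t 2.77
shift [  8.3   5.4 -13.9] turn [ 0.15 -0.19  0.02] rows 0.4 force [-0.05 -0.32 -1.25] w 0.0611 t 2.77
```

View pics/s2.png

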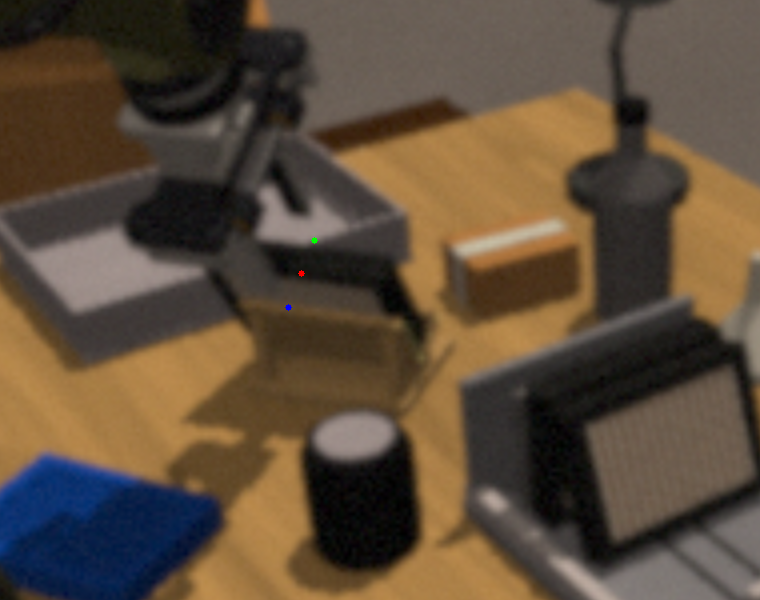

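View pics/t2.png

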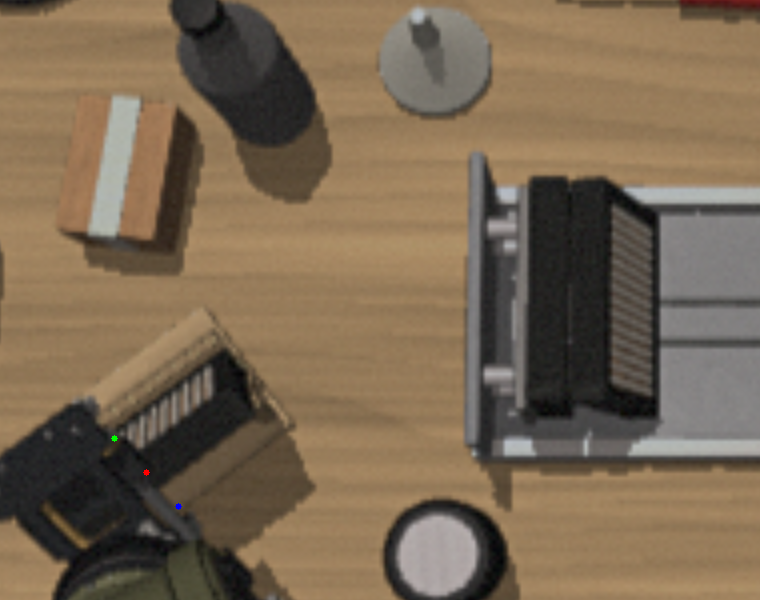

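```bash
python3 -m jog '4 2 -7 0 0 0 0.35; 8 4.5 -12.5 0 0 0 0.35; 8 4.5 -12.5 0 0 0 0.6; 8 4.5 -12.5 0 0 0 0.85; 8 4.5 -12.5 0 0 0 0.85; 8 4.5 -12.5 0 0 0 0.85; 8 4.5 -12.5 0 0 0 0.85; 8 4.5 -12.5 0 0 0 0.85' 12
python3 - <<'E'
from h import *
c=np.array([.4417,.3552,.0832]); R,F=Rtool(.679,-.5)
plan(c+F[:,2]*.017,R)
E
```

```text
time_s: 3.53
ee_pos: [0.4353, 0.349, 0.1028]
eef_rot: [-1.072, -0.0, -0.892]
force: [-1.0, -1.1, 0.8]
grip_width: 0.0255
shift [ 0.   1.1 -4.7] turn [ 0.05 -0.03  0.03] rows 0.1 force [-0.99 -1.07  0.78] w 0.0255 t 3.53
```

```bash
python3 -m jog '-4 -3 9 0 0 0 0.85; -9 -7 21 0 0 0 0.85; -15 -12 35 0 0 0 0.85; -22 -18 53 0 0 0 0.85; -28 -22 70 0 0 0 0.85; -28 -22 95 0 0 0 0.85; -28 -22 125 0 0 0 0.85; -28 -22 145 0 0 0 0.85; -28 -22 147 0 0 0 0.85'
python3 - <<'E'
from h import *
R,F=Rtool(1.583,0)
plan([.541,-.025,.25],R)
C=camera("side"); cv2.imwrite("pics/s3.png",C["img"][:,:,::-1])
E
```

```text
time_s: 4.28
ee_pos: [0.4082, 0.3275, 0.254]
eef_rot: [-1.066, -0.001, -0.892]
force: [-0.6, 0.2, -1.3]
grip_width: 0.0254
shift [ 132.8 -352.5   -4. ] turn [-27.04  12.78  50.68] rows 9.0 force [-0.59  0.21 -1.32] w 0.0254 t 4.28
```

View pics/s3.png

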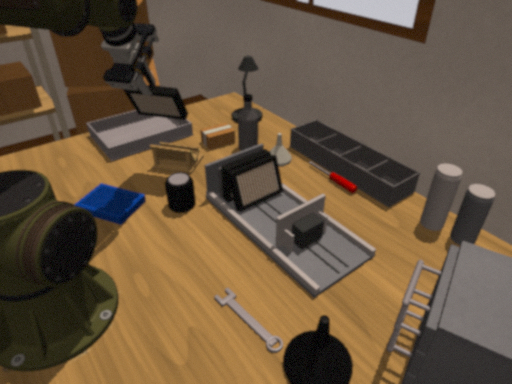

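The spare is out of the cradle and in the gripper (160,100). Next I'll carry it over to the rack.

```bash
python3 -m jog '4 -12 0 -1 0.5 2 0.85; 16 -40 0 -4 2 7 0.85; 28 -72 0 -6 3 12 0.85; 40 -105 0 -9 4 17 0.85; 52 -138 0 -11.5 5.2 22 0.85; 64 -170 0 -14 6.5 27 0.85; 76 -202 0 -16.5 7.7 32 0.85; 88 -234 0 -19 9 36 0.85; 100 -265 0 -21 10 40 0.85; 110 -292 0 -23 11 44 0.85'; python3 -m jog '6 -15 0 -1 0.5 1.8 0.85; 12 -30 0 -2 1 3.5 0.85; 18 -45 0 -3 1.4 5 0.85; 18 -45 0 -3 1.4 5 0.85; 18 -45 0 -3 1.4 5 0.85'
python3 - <<'E'
from h import *
R,F=Rtool(1.583,0)
plan([.541,-.025,.25],R)
for n in("top","side"):
    C=camera(n); np.savez(n+"4.npz",**C)
    cv2.imwrite(f"pics/{n}4.png",cv2.resize(C["img"][:,:,::-1],None,fx=3,fy=3)[3*60:3*260,3*180:3*390])
E
```

```text
time_s: 5.17
ee_pos: [0.5179, 0.0331, 0.2497]
eef_rot: [-1.504, -0.02, -0.104]
force: [-0.0, 0.8, -2.3]
grip_width: 0.0257
time_s: 5.58
ee_pos: [0.5355, -0.0119, 0.2478]
eef_rot: [-1.557, 0.004, -0.017]
force: [-0.6, -0.2, -1.2]
grip_width: 0.0257
shift [  5.5 -13.1   2.2] turn [-0.81 -0.2   1.69] rows 0.3 force [-0.57 -0.21 -1.15] w 0.0257 t 5.58
```

View pics/top4.png

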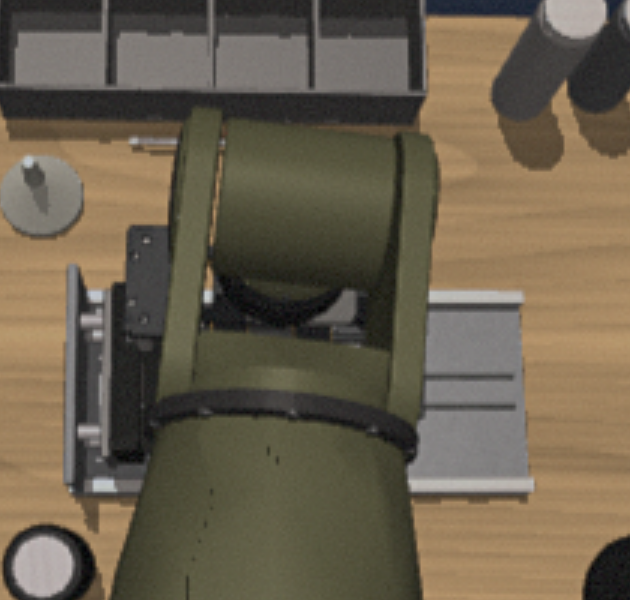

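View pics/side4.png

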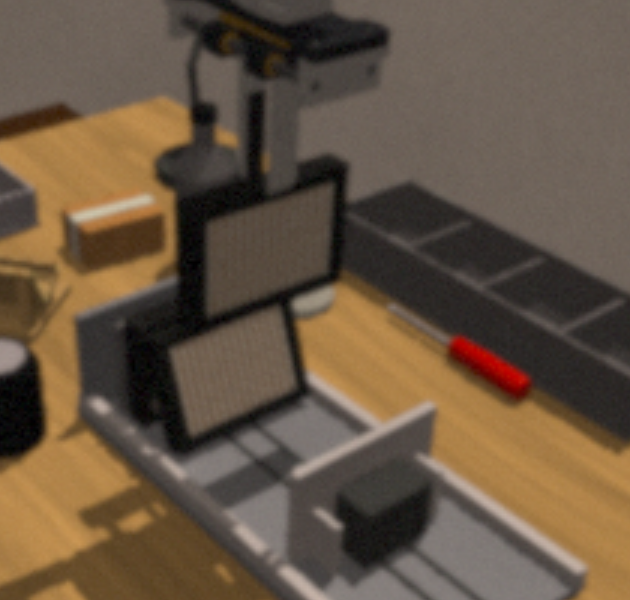

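Run:
```python
from h import *
half=np.array([.013,.075,.055]); C=camera("side"); W=cloud(C); o=get_obs(); print(o["ee_pos"],o["eef_rot"])
for t in("spare_center","leaning_center"):
  for m in masks_of(t,"side")[:3]:
    k=cv2.erode(m["mask"].astype(np.uint8),np.ones((3,3)))>0; w=W[k]; w=w[~np.isnan(w[:,0])]
    x,r=fitbox(w,half,list(np.median(w,0)+[0,.01,0])+[1.57,0.]); print(t,round(m["conf"],2),m["extent"],x.round(4),r)
```

```text
[ 0.53548556 -0.0112169   0.24913411] [-1.55681525  0.00160341 -0.015962  ]
leaning_center 0.87 [75.7, 184.9, 147.0, 221.6] [0.2125 0.2698 0.0273 0.5582 1.2498] 0.0033272723626837693
leaning_center 0.69 [229.1, 161.5, 282.2, 207.0] [0.5444 0.0507 0.068  1.5918 0.3568] 0.0014761246402375415
leaning_center 0.26 [278.7, 198.2, 330.6, 249.9] [ 0.5223 -0.154   0.0785  1.5406  0.2133] 0.0034662586174475894
```

Run:
```python
from h import *
half=np.array([.013,.075,.055]); C=camera("side"); W=cloud(C); o=get_obs(); p=o["ee_pos"]
s=(np.abs(W[...,0]-p[0])<.1)&(np.abs(W[...,1]-p[1])<.04)&(W[...,2]>.155)&(W[...,2]<p[2]+.022)
w=W[s]; print(len(w))
x,r=fitbox(w,half,[p[0],p[1],p[2]-.022,1.57,0.]); print(x.round(4),r,x[:3]-p)
print(w.min(0),w.max(0))
```

```text
2016
[ 0.5329 -0.0093  0.2276  1.5573  0.0141] 0.0012606832086567727 [-0.00275263  0.00212937 -0.02206389]
[ 0.45559292 -0.027917    0.17288993] [6.08347645e-01 2.29263465e-04 2.71614302e-01]
```

```bash
python3 -m jog '3 -7 0 -0.4 0 0.9 0.85; 6.5 -14 -10 -0.8 0 1.7 0.85; 6.5 -14 -30 -0.8 0 1.7 0.85; 6.5 -14 -50 -0.8 0 1.7 0.85; 6.5 -14 -75 -0.8 0 1.7 0.85; 6.5 -14 -95 -0.8 0 1.7 0.85; 6.5 -14 -115 -0.8 0 1.7 0.85; 6.5 -14 -130 -0.8 0 1.7 0.85; 6.5 -14 -138 -0.8 0 1.7 0.85; 6.5 -14 -140 -0.8 0 1.7 0.85'
python3 - <<'E'
from h import *
R,F=Rtool(1.583,0)
plan([.542,-.025,.089],R)
for n in("side",):
    C=camera(n)
    cv2.imwrite(f"pics/{n}5.png",cv2.resize(C["img"][:,:,::-1],None,fx=4,fy=4)[4*120:4*270,4*200:4*390])
E
```

```text
time_s: 6.72
ee_pos: [0.5416, -0.0257, 0.1079]
eef_rot: [-1.571, 0.003, 0.014]
force: [-0.4, -0.0, -1.4]
grip_width: 0.0259
shift [  0.4   0.7 -18.9] turn [ 0.02 -0.19 -0.13] rows 0.5 force [-0.43 -0.03 -1.43] w 0.0259 t 6.72
```

View pics/side5.png

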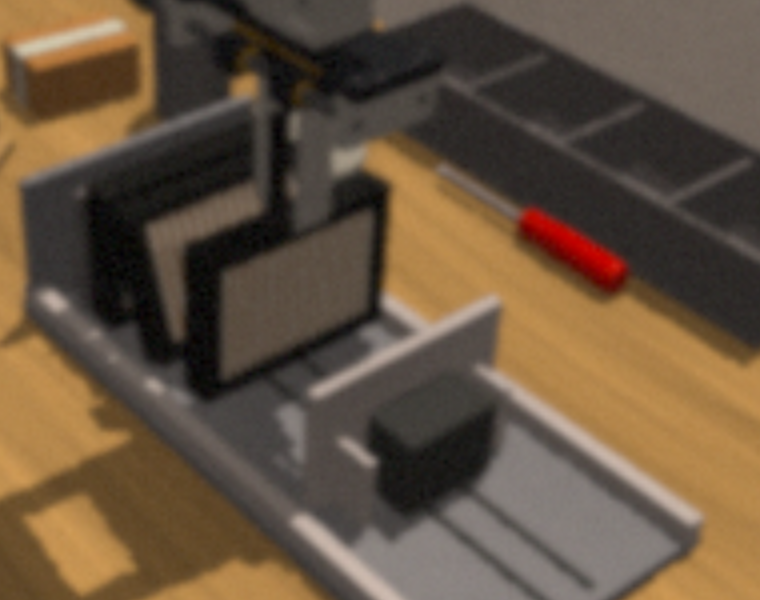

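```bash
python3 -m jog '0 0 -6 0 0 0 0.85; 0 0 -12 0 0 0 0.85; 0 0 -15 0 0 0 0.85; 0 0 -16 0 0 0 0.85; 0 0 -16 0 0 0 0.85';python3 -m jog '0 0 -1.5 0 0 0 0.85; 0 0 -2 0 0 0 0.85; 0 0 -2 0 0 0 0.85'
```

```text
time_s: 7.18
ee_pos: [0.5419, -0.0257, 0.0927]
eef_rot: [-1.571, 0.002, 0.014]
force: [-1.7, 0.1, -1.5]
grip_width: 0.0257
time_s: 7.43
ee_pos: [0.5419, -0.0257, 0.0907]
eef_rot: [-1.571, 0.002, 0.014]
force: [0.0, 0.4, -1.5]
grip_width: 0.0255
```

```bash
python3 -m jog '0 0 -1 0 0 0 0.85; 0 0 -1.5 0 0 0 0.85; 0 0 -1.5 0 0 0 0.85';python3 -m jog '0 0 -1 0 0 0 0.85; 0 0 -1.5 0 0 0 0.85; 0 0 -1.5 0 0 0 0.85'
```

```text
time_s: 7.68
ee_pos: [0.5421, -0.0258, 0.0898]
eef_rot: [-1.571, 0.002, 0.014]
force: [-3.1, -0.9, 4.9]
grip_width: 0.0257
time_s: 7.93
ee_pos: [0.5423, -0.026, 0.0896]
eef_rot: [-1.572, 0.0, 0.014]
force: [-6.2, -1.2, 11.0]
grip_width: 0.0252
```

```bash
python3 -m jog '0 0 0.8 0 0 0 0.85; 0 0 0.8 0 0 0 0.7; 0 0 0.8 0 0 0 0.55; 0 0 0.8 0 0 0 0.42; 0 0 0.8 0 0 0 0.42; 0 0 0.8 0 0 0 0.42'
python3 - <<'E'
from h import *
for n in("side",):
    C=camera(n)
    cv2.imwrite(f"pics/{n}6.png",cv2.resize(C["img"][:,:,::-1],None,fx=4,fy=4)[4*120:4*270,4*200:4*390])
E
```

```text
time_s: 8.43
ee_pos: [0.5423, -0.026, 0.0903]
eef_rot: [-1.572, 0.001, 0.014]
force: [-0.0, -0.5, 0.6]
grip_width: 0.0513
```

View pics/side6.png

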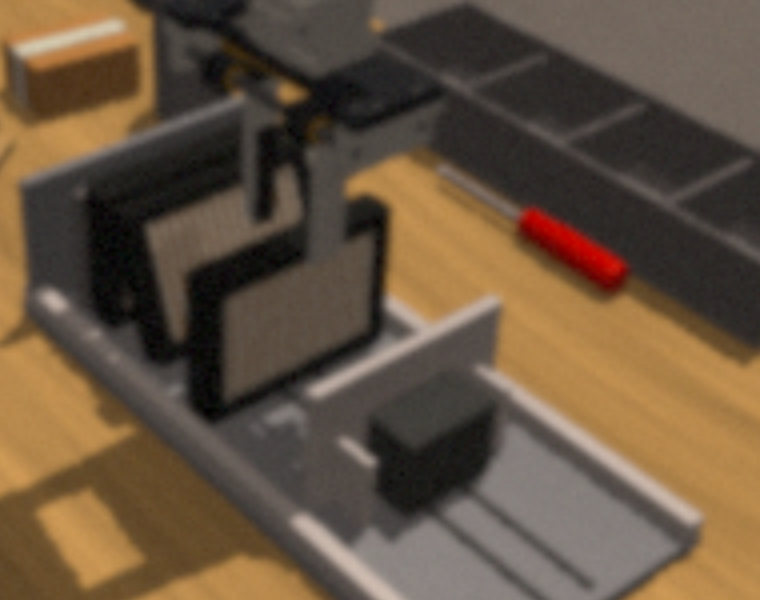

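```bash
python3 -m jog '0 0 10 0 0 0 0.42; 0 0 25 0 0 0 0.42; 0 0 50 0 0 0 0.42; 0 0 80 0 0 0 0.42; 0 0 110 0 0 0 0.42; 0 0 125 0 0 0 0.42; 0 0 125 0 0 0 0.42'
python3 - <<'E'
from h import *
print(get_obs()["qpos"].round(3))
for a in(-1,1):
    R,F=Rtool(1.583+a*np.pi/2,0); plan([.5425,-.215,.2],R)
half=np.array([.013,.075,.055])
C=camera("side");W=cloud(C)
for t in("spare_center","leaning_center","stop","heel"):
  for m in masks_of(t,"side")[:4]:
    k=cv2.erode(m["mask"].astype(np.uint8),np.ones((3,3)))>0; w=W[k]; w=w[~np.isnan(w[:,0])]
    if len(w)<50: continue
    x,r=fitbox(w,half,list(np.median(w,0)+[0,.01,0])+[1.57,0.]); print(t,round(m["conf"],2),m["extent"],x.round(4),r)
cv2.imwrite(f"pics/side7.png",cv2.resize(C["img"][:,:,::-1],None,fx=4,fy=4)[4*120:4*270,4*200:4*390])
E
```

```text
time_s: 9.07
ee_pos: [0.5435, -0.0261, 0.2198]
eef_rot: [-1.573, -0.006, 0.015]
force: [0.6, -0.5, -0.0]
grip_width: 0.0548
[-1.150e-01  2.530e-01  1.481e+00 -1.000e-03  1.401e+00 -1.700e+00]
shift [  -1.  -188.9  -19.8] turn [  0.35   0.17 -90.13] rows 12.6 force [ 0.59 -0.45 -0.03] w 0.0548 t 9.07
shift [  -1.  -188.9  -19.8] turn [-0.17  0.35 89.87] rows 12.6 force [ 0.59 -0.45 -0.03] w 0.0548 t 9.07
spare_center 0.7 [244.9, 168.9, 297.1, 224.1] [ 0.5398 -0.0248  0.0676  1.5898 -0.0092] 0.0011659083818891395
spare_center 0.53 [311.9, 165.0, 356.9, 196.6] [ 0.8317 -0.0155  0.0444  3.1201 -0.8293] 0.0012278034789353952
leaning_center 0.94 [77.6, 181.6, 146.7, 225.1] [0.2126 0.2701 0.0265 0.5629 1.2522] 0.0033284833614919017
leaning_center 0.74 [228.3, 153.1, 280.1, 210.3] [0.5444 0.0504 0.0679 1.5936 0.3339] 0.0013012173206904034
leaning_center 0.54 [271.9, 135.8, 290.3, 163.6] [0.7967 0.1814 0.0449 1.4886 0.5744] 0.0022368705480967296
stop 0.72 [278.3, 197.4, 331.2, 253.5] [ 0.5254 -0.1404  0.0755  1.4496  0.706 ] 0.005559421521643166
stop 0.63 [213.7, 287.6, 281.4, 354.5] [ 0.2992 -0.2496 -0.0049 -2.4553  1.5718] 0.0009774006886342588
heel 0.67 [276.8, 193.4, 329.9, 252.1] [ 0.5244 -0.1406  0.0754  1.4326  0.6824] 0.005533174506509499
```

View pics/side7.png

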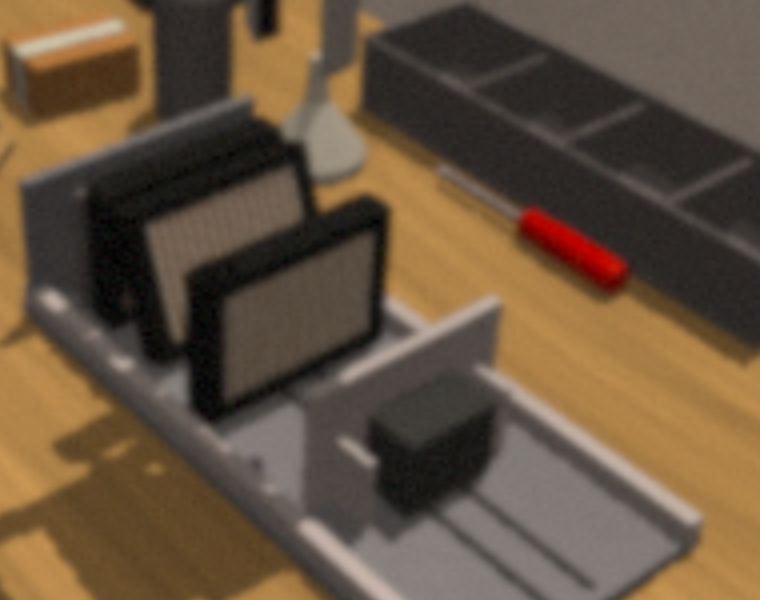

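```bash
python3 -m jog '0 -20 0 0 0 -7 0.7; 0 -40 0 0 0 -14 1; 0 -60 0 0 0 -21 1; 0 -80 0 0 0 -28 1; 0 -100 0 0 0 -35 1; 0 -120 0 0 0 -42 1; 0 -140 0 0 0 -49 1; 0 -160 0 0 0 -56 1; 0 -175 0 0 0 -63 1; 0 -189 0 0 0 -69 1'; python3 -m jog '0 -7 0 0 0 -7 1; 0 -7 0 0 0 -14 1; 0 -7 0 0 0 -20 1; 0 -7 0 0 0 -24 1; 0 -7 0 0 0 -24 1; 0 -7 0 0 0 -24 1'
python3 - <<'E'
from h import *
R,F=Rtool(1.583-np.pi/2,0); plan([.543,-.215,.032],R); print(get_obs()["ee_pos"],get_obs()["qpos"].round(2))
E
```

```text
time_s: 10.15
ee_pos: [0.5413, -0.2159, 0.2128]
eef_rot: [-1.573, 0.004, -1.197]
force: [0.2, -0.3, 0.1]
grip_width: 0.0004
time_s: 10.65
ee_pos: [0.5411, -0.2228, 0.212]
eef_rot: [-1.574, 0.005, -1.613]
force: [0.7, -0.8, -0.6]
grip_width: 0.0003
shift [   1.9    7.8 -180. ] turn [-0.28 -0.2   3.12] rows 4.3 force [ 0.71 -0.79 -0.59] w 0.0003 t 10.65
[ 0.54110499 -0.22281406  0.21197141] [-0.45  0.36  1.36  0.    1.43 -0.41]
```

Now down behind the heel.

```bash
python3 -m jog '1 2 -20 0 0 3 1; 2 5 -50 0 0 3 1; 2 5 -85 0 0 3 1; 2 5 -115 0 0 3 1; 2 5 -140 0 0 3 1; 2 5 -160 0 0 3 1; 2 5 -172 0 0 3 1; 2 5 -178 0 0 3 1; 2 5 -178 0 0 3 1;2 5 -178 0 0 3 1'
python3 - <<'E'
from h import *
print(get_obs()["ee_pos"],get_obs()["force"])
for n in("side",):
    C=camera(n)
    cv2.imwrite(f"pics/{n}8.png",cv2.resize(C["img"][:,:,::-1],None,fx=4,fy=4)[4*120:4*270,4*200:4*390])
E
```

```text
time_s: 11.48
ee_pos: [0.5435, -0.218, 0.0348]
eef_rot: [-1.574, 0.004, -1.56]
force: [0.2, 0.4, -0.1]
grip_width: 0.0003
[ 0.54352257 -0.21800833  0.03481196] [ 0.18725108  0.39212197 -0.11467966]
```

View pics/side8.png

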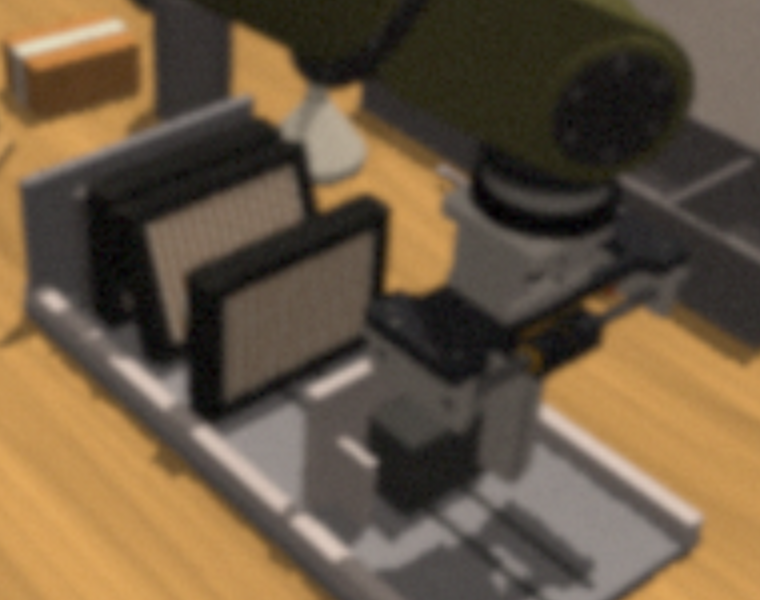

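```bash
python3 -m jog '0 5 -1 0 0 0 1; 0 10 -2 0 0 0 1; 0 14 -3 0 0 0 1; 0 18 -3 0 0 0 1; 0 22 -3 0 0 0 1; 0 26 -3 0 0 0 1; 0 29 -3 0 0 0 1; 0 32 -3 0 0 0 1; 0 35 -3 0 0 0 1'; python3 -m jog '0 3 0 0 0 0 1; 0 6 0 0 0 0 1; 0 9 0 0 0 0 1; 0 12 0 0 0 0 1; 0 15 0 0 0 0 1'
```

```text
time_s: 12.28
ee_pos: [0.5438, -0.1843, 0.0323]
eef_rot: [-1.572, 0.002, -1.56]
force: [-0.2, -10.9, -2.2]
grip_width: 0.0004
time_s: 12.7
ee_pos: [0.5436, -0.1707, 0.0324]
eef_rot: [-1.572, -0.001, -1.561]
force: [-1.0, -11.6, -2.2]
grip_width: 0.0003
```

```bash
python3 -m jog '0 4 0 0 0 0 1; 0 9 0 0 0 0 1; 0 14 0 0 0 0 1; 0 19 0 0 0 0 1; 0 24 0 0 0 0 1; 0 30 0 0 0 0 1; -0.5 36 0 0 0 0 1; -0.5 42 0 0 0 0 1; -0.5 48 0 0 0 0 1; -1 54 0 0 0 0 1'; python3 -m jog '0 4 0 0 0 0 1; 0 8 0 0 0 0 1; 0 11 0 0 0 0 1; 0 14 0 0 0 0 1; 0 17 0 0 0 0 1; 0 20 0 0 0 0 1; 0 23 0 0 0 0 1'
python3 - <<'E'
from h import *
for n in("side",):
    C=camera(n)
    cv2.imwrite(f"pics/{n}9.png",cv2.resize(C["img"][:,:,::-1],None,fx=4,fy=4)[4*120:4*270,4*200:4*390])
E
```

```text
time_s: 13.53
ee_pos: [0.5431, -0.1179, 0.0324]
eef_rot: [-1.571, -0.004, -1.561]
force: [5.9, -10.7, -6.2]
grip_width: 0.0002
time_s: 14.12
ee_pos: [0.5429, -0.0963, 0.0324]
eef_rot: [-1.571, -0.006, -1.561]
force: [-1.6, -12.1, -1.5]
grip_width: 0.0004
```

View pics/side9.png

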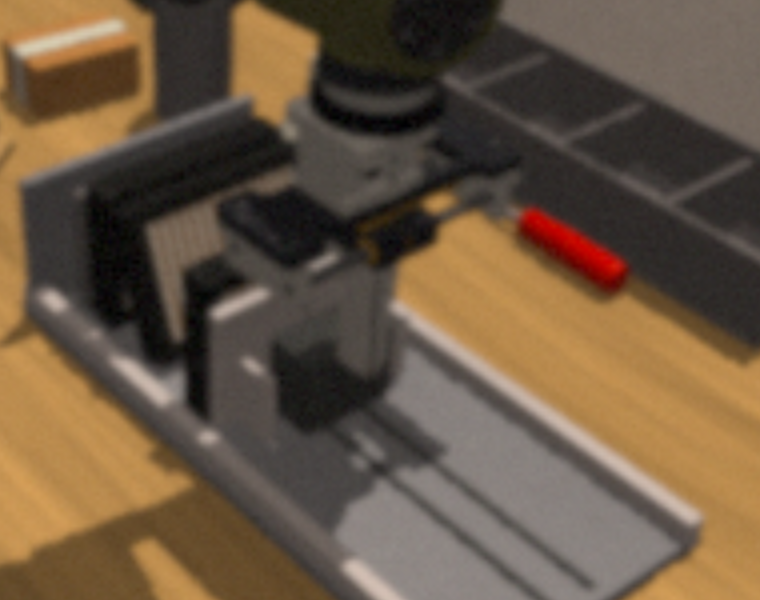

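```bash
python3 -m jog '0 2 0 0 0 0 1; 0 4.5 0 0 0 0 1; 0 7 0 0 0 0 1; 0 10 0 0 0 0 1; 0 13 0 0 0 0 1; 0 16 0 0 0 0 1; 0 19 0 0 0 0 1; 0 22 0 0 0 0 1; -0.5 25 0 0 0 0 1; -0.5 28 0 0 0 0 1'; python3 -m jog '0 2 0 0 0 0 1; 0 4.5 0 0 0 0 1; 0 7 0 0 0 0 1; 0 9.5 0 0 0 0 1; 0 12 0 0 0 0 1; 0 14.5 0 0 0 0 1; 0 17 0 0 0 0 1; -0.5 19.5 0 0 0 0 1'
python3 - <<'E'
from h import *
print(get_obs()["force"])
for n in("side",):
    C=camera(n)
    cv2.imwrite(f"pics/{n}10.png",cv2.resize(C["img"][:,:,::-1],None,fx=4,fy=4)[4*120:4*270,4*200:4*390])
E
```

```text
time_s: 15.0
ee_pos: [0.5426, -0.0693, 0.0324]
eef_rot: [-1.57, -0.008, -1.561]
force: [1.2, -12.9, -3.3]
grip_width: 0.0005
time_s: 15.67
ee_pos: [0.5425, -0.0514, 0.0325]
eef_rot: [-1.569, -0.011, -1.562]
force: [4.7, -13.0, -5.2]
grip_width: 0.0003
[  4.71154313 -12.99308039  -5.19275845]
```

View pics/side10.png

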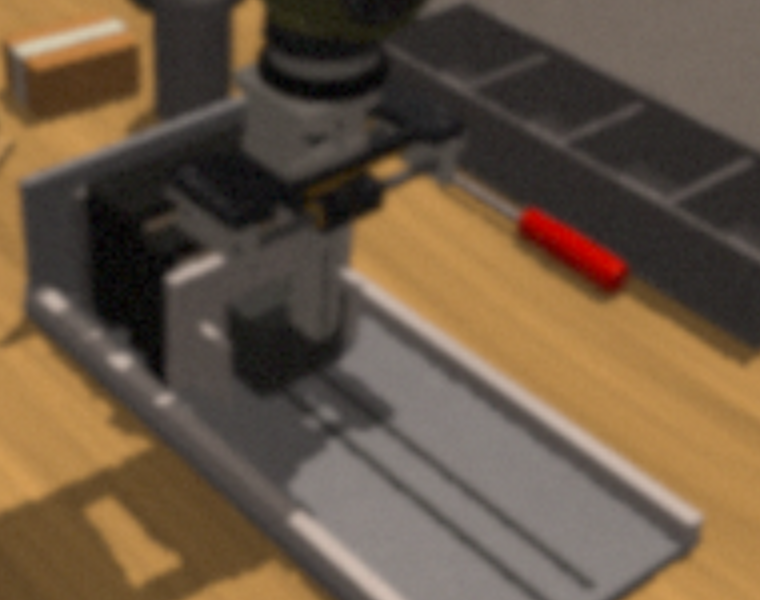

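```bash
python3 -m jog '0 2 0 0 0 0 1; 0 4 0 0 0 0 1; 0 6 0 0 0 0 1; 0 8 0 0 0 0 1; 0 10 0 0 0 0 1; 0 11.5 0 0 0 0 1; 0 13 0 0 0 0 1'; for i in 1 2 3; do :; done; python3 -m jog '0 1 0 0 0 0 1; 0 2 0 0 0 0 1; 0 3 0 0 0 0 1'; python3 -m jog '0 1 0 0 0 0 1; 0 2 0 0 0 0 1; 0 3 0 0 0 0 1'
```

```text
time_s: 16.3
ee_pos: [0.5424, -0.0395, 0.0325]
eef_rot: [-1.569, -0.013, -1.562]
force: [-0.1, -12.8, -0.9]
grip_width: 0.0004
time_s: 16.55
ee_pos: [0.5424, -0.038, 0.0325]
eef_rot: [-1.569, -0.016, -1.562]
force: [-0.7, -11.2, -0.8]
grip_width: 0.0004
time_s: 16.8
ee_pos: [0.5424, -0.0365, 0.0325]
eef_rot: [-1.569, -0.018, -1.562]
force: [-0.6, -12.6, -1.1]
grip_width: 0.0004
```

```bash
python3 -m jog '0 1 0 0 0 0 1; 0 2 0 0 0 0 1; 0 3 0 0 0 0 1; 0 4 0 0 0 0 1';  python3 -m jog '0 1 0 0 0 0 1; 0 2 0 0 0 0 1; 0 3 0 0 0 0 1'
python3 - <<'E'
from h import *
for n in("side","top"):
    C=camera(n); x,y=(180,110) if n=="side" else (190,130)
    cv2.imwrite(f"pics/{n}11.png",cv2.resize(C["img"][:,:,::-1],None,fx=5,fy=5)[5*y:5*(y+115),5*x:5*(x+150)])
E
```

```text
time_s: 17.13
ee_pos: [0.5423, -0.034, 0.0325]
eef_rot: [-1.569, -0.02, -1.562]
force: [-0.9, -12.7, -1.3]
grip_width: 0.0004
time_s: 17.38
ee_pos: [0.5423, -0.0325, 0.0326]
eef_rot: [-1.569, -0.023, -1.563]
force: [-0.4, -13.6, -1.0]
grip_width: 0.0003
```

View pics/side11.png

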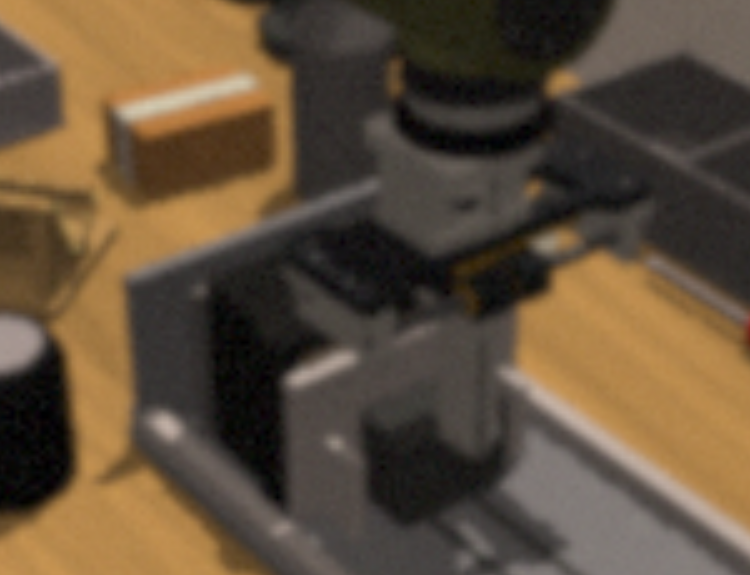

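View pics/top11.png

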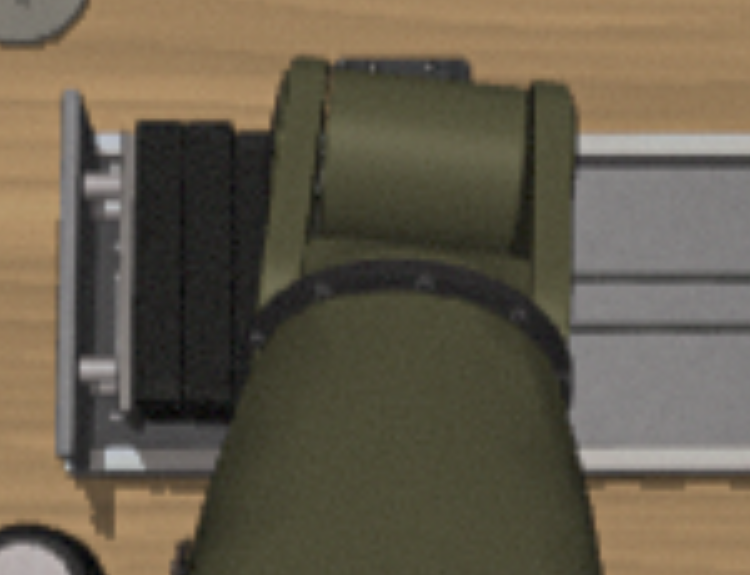

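```bash
python3 -m jog '0 1 0 0 0 0 1; 0 2 0 0.2 0 0 1; 0 2.3 0 0.2 0 0 1'; python3 -m jog '0 1 0 0 0 0 1; 0 2 0 0.2 0 0 1; 0 2.3 0 0.2 0 0 1'; python3 -m jog '0 1 0 0 0 0 1; 0 2 0 0.2 0 0 1; 0 2.3 0 0.2 0 0 1'
```

```text
time_s: 17.73
ee_pos: [0.5423, -0.0319, 0.0326]
eef_rot: [-1.569, -0.022, -1.563]
force: [0.4, -16.1, -2.0]
grip_width: 0.0007
time_s: 17.98
ee_pos: [0.5423, -0.0314, 0.0326]
eef_rot: [-1.569, -0.021, -1.563]
force: [0.2, -15.0, -1.6]
grip_width: 0.0004
time_s: 18.23
ee_pos: [0.5423, -0.031, 0.0326]
eef_rot: [-1.569, -0.021, -1.563]
force: [-0.9, -16.8, -2.9]
grip_width: 0.0005
```

```bash
python3 -m jog '0 1 0 0 0 0 1; 0 2 0 0.2 0 0 1; 0 2.4 0 0.2 0 0 1;0 2.4 0 0.2 0 0 1'; python3 -m jog '0 1 0 0 0 0 1; 0 2 0 0.2 0 0 1; 0 2.4 0 0.2 0 0 1'
```

```text
time_s: 18.57
ee_pos: [0.5423, -0.0306, 0.0325]
eef_rot: [-1.569, -0.02, -1.563]
force: [0.1, -16.3, -3.1]
grip_width: 0.0005
time_s: 18.82
ee_pos: [0.5423, -0.0304, 0.0326]
eef_rot: [-1.569, -0.02, -1.563]
force: [0.1, -17.7, -2.5]
grip_width: 0.0007
```

```bash
cat > m.py <<'E'
from h import *
import sys
def prof(img,rows): return img[rows[0]:rows[1]].astype(float).mean(2)
A=[camera("top")["img"] for _ in range(4)]
a=np.mean(A,0); b=np.load("top0.npz")["img"].astype(float)
np.save(sys.argv[1],a)
for (r0,r1) in ((163,180),(180,195),(195,210)):
    pa=a[r0:r1].mean((0,2)); pb=b[r0:r1].mean((0,2))
    print(r0,"new",pa[204:226].round().astype(int)); print("    old",pb[204:226].round().astype(int))
    u=np.arange(512)
    for lo,hi,nm in((213,223,"padface/filter"),(201,210,"wall")):
        best=min(np.arange(-3,3.01,.05),key=lambda s:np.sum((np.interp(u[lo:hi],u+s,pb)-pa[lo:hi])**2)); print(nm,"shift px",round(best,2))
c=dict(np.load("top0.npz"))
p=proj(c,[[.54,.1,.11],[.54,.11,.11]]); print("px/mm",(p[1]-p[0])/10)
E
python3 m.py pre.npy
```

```text
163 new [132  70  46  70  76  86  94 110 115  96 121 127  46  29  34  35  34  34
  34  34  36  31]
    old [121  65  43  63  70  79  87 100 108 109  92 110 112  40  26  31  33  32
  31  32  30  31]
padface/filter shift px -0.95
wall shift px 0.05
180 new [121  50  38  41  42  66  74  72  74 108 125 106  41  31  34  34  34  35
  34  34  35  29]
    old [112  46  35  38  39  60  67  66  70 113 110 114  89  36  27  33  32  32
  34  29  32  31]
padface/filter shift px -0.8
wall shift px -0.0
195 new [108  50  72  76  82  94 103 101  91 122 124  78  34  33  35  35  36  36
  36  36  36  24]
    old [ 99  45  67  69  77  86  95  95  94  95 114 114  62  31  31  32  33  34
  34  33  33  32]
padface/filter shift px -0.8
wall shift px -0.0
px/mm [-0.38230257 -0.00387455]
```

```bash
python3 -m jog '0 -3 0 0 0 0 1; 0 -8 0 0 0 0 1; 0 -15 0 0 0 0 1; 0 -25 0 0 0 0 1; 0 -30 0 0 0 0 1; 0 -30 20 0 0 0 1; 0 -30 50 0 0 0 1; 0 -30 85 0 0 0 1; 0 -35 120 0 0 0 1; 0 -40 150 0 0 0 1'; python3 -m jog '-40 -10 10 0 0 0 1; -80 -20 10 0 0 0 1; -120 -30 10 0 0 0 1; -150 -40 10 0 0 0 1; -170 -50 10 0 0 0 1; -170 -50 10 0 0 0 1'; python3 m.py post.npy
python3 - <<'E'
from h import *
for n in("side","top"):
    C=camera(n); x,y=(180,110) if n=="side" else (190,130)
    cv2.imwrite(f"pics/{n}12.png",cv2.resize(C["img"][:,:,::-1],None,fx=5,fy=5)[5*y:5*(y+115),5*x:5*(x+150)])
    np.savez(n+"12.npz",**C)
E
```

```text
time_s: 19.85
ee_pos: [0.5423, -0.0707, 0.185]
eef_rot: [-1.567, -0.02, -1.563]
force: [0.0, -0.8, -0.2]
grip_width: 0.0006
time_s: 20.35
ee_pos: [0.3698, -0.1219, 0.1955]
eef_rot: [-1.566, -0.021, -1.565]
force: [0.5, -0.5, -0.5]
grip_width: 0.0004
163 new [128  68  46  68  74  84  92 107 112  93 117 124  45  27  32  34  33  34
  34  33  35  30]
    old [121  65  43  63  70  79  87 100 108 109  92 110 112  40  26  31  33  32
  31  32  30  31]
padface/filter shift px -0.95
wall shift px 0.05
180 new [118  48  37  39  42  63  72  71  72 105 122 103  39  29  34  34  34  34
  33  34  34  29]
    old [112  46  35  38  39  60  67  66  70 113 110 114  89  36  27  33  32  32
  34  29  32  31]
padface/filter shift px -0.85
wall shift px -0.0
195 new [105  48  70  74  80  92 100  98  87 118 121  76  32  30  33  33  34  33
  34  35  35  23]
    old [ 99  45  67  69  77  86  95  95  94  95 114 114  62  31  31  32  33  34
  34  33  33  32]
padface/filter shift px -0.85
wall shift px -0.0
px/mm [-0.38230257 -0.00387455]
```

View pics/side12.png

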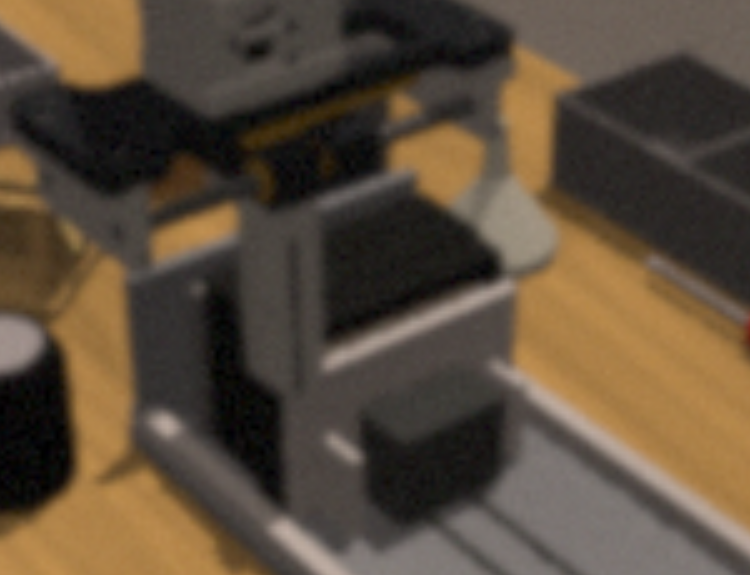

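View pics/top12.png

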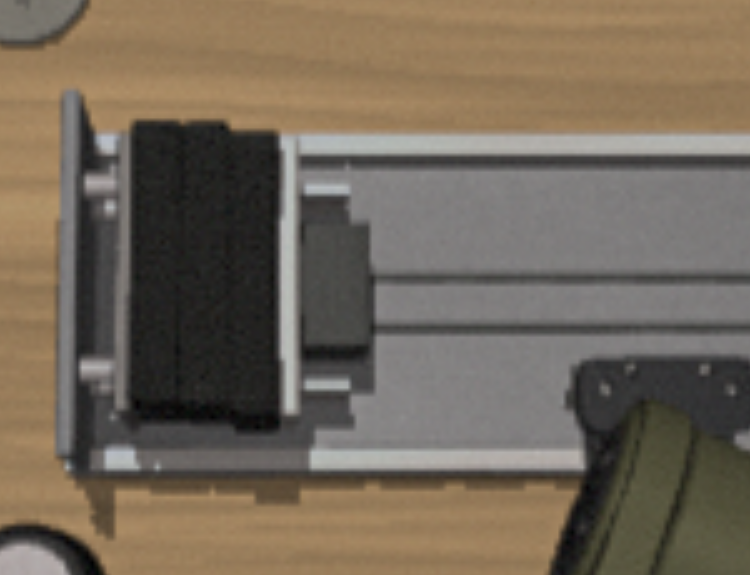

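Run:
```python
from h import *
W=cloud(dict(np.load("top12.npz")))
s=(W[...,2]>.112)&(W[...,2]<.135)&(W[...,0]>.47)&(W[...,0]<.61)&(W[...,1]>.03)&(W[...,1]<.11)
p=W[s]; print(len(p),np.percentile(p[:,1],[1,99]),[np.median(p[(p[:,1]>a)&(p[:,1]<a+.01),2]).round(4) for a in np.arange(.035,.105,.01)])
hand_in(); print(get_obs()["time_s"])
```

```text
1614 [0.03086714 0.10883626] [np.float64(0.1236), np.float64(0.1234), np.float64(0.1233), np.float64(0.1237), np.float64(0.1234), np.float64(0.1235), np.float64(0.1237)]
the job is handed in; nothing more can be done
the job is handed in; nothing more can be done
```

I took the spare filter out of the cradle and stood it upright in the rack between the stop and the leaning filter. I then pushed the stop up by its heel, slowly, until the row was closed and pressed on the pad. After that I backed the arm off and handed the job in; the last clock reading before the final checks was 20.35 s.

- **Filters:** the last top picture shows three straight filters with no gaps. Their tops are level at about 123.5 mm, and the row measures about 78 mm, which is three filter thicknesses.
- **Pad force:** in the picture the pad had moved back 2.2 to 2.5 mm, which is about 5.6 to 6.2 N. It was the same before and after the arm let go. The wrist force gave a slightly lower figure, about 5 N: 17.7 N of push less roughly 12.5 N of friction, with about 1 N of noise.
- **Alignment:** the spare sits a few millimetres nearer the robot side than the other two. I left it, as it is inside the rack's lips and upright.
- **Robot:** nothing was touching the gripper at the end, with the wrist force near zero. The largest force I read was about 18 N, while pushing the stop.
- **Other things on the table:** the arm never went close to them, and those visible in the last pictures looked in place. I did not measure each one.

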